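Find the loaded instrument case by its weight and hold it up

TASK

Of the two wooden cases with a handle, one still has its heavy coil core inside and the other does not: lift each clear of the bench in turn to feel which is heavier, and set the lighter one back down gently where it stood. Finish holding the heavier case by its handle, level and still in the air about 10 cm above the bench top, ready to be taken from you: do not put it down or let go. Keep both cases upright throughout and leave the other things on the bench where they are.

Things in the scene. Friction and masses are not known exactly. Their poses are not given: they have to be found in the camera images.
- case_1_handle (a point): centre of the handle bar of one of two look-alike wooden cases: closed box 130 (x) x 100 (y) x 75 mm high on the bench. Fixed steel handle on the lid's middle, along x: bar 96 long, 14 wide, 14 high, a 12 mm post at each end; bar centre 116 mm above the case's underside, 34 mm free under it. x along the handle, z up. 0.25 to 0.9 kg; the loaded case is 1.8 times or more as heavy; which one varies
- case_2_handle (a point): centre of the handle bar of one of two look-alike wooden cases: closed box 130 (x) x 100 (y) x 75 mm high on the bench. Fixed steel handle on the lid's middle, along x: bar 96 long, 14 wide, 14 high, a 12 mm post at each end; bar centre 116 mm above the case's underside, 34 mm free under it. x along the handle, z up. The other case of the pair
- table: the black bench top, fixed, its surface at z = 0
- bulb_stand: bystander: cream base 60 x 60 mm with a white lamp holder and spiral bulb, 145 mm tall, between the cases; origin under the base's centre
- lens_stand: bystander: round lens in a black ring on a post, foot 60 mm across, 112 mm tall, between the cases, nearer the robot; origin under the foot's centre
- transformer: bystander: black stepped block 85 x 55 x 65 mm with two terminals, far left; origin under its centre
- terminals: bystander: cream block 50 x 100 x 30 mm with three terminals on top (52 mm in all), beyond the cases on the left; origin under its centre
- fan_module: bystander: cream block 60 x 100 x 28 mm with a small black fan and a terminal on top (50 mm in all), far right; origin under its centre
- meter: bystander: grey hand-held meter lying flat, 75 x 140 x 32 mm (dial to 40 mm), beyond the cases on the right; origin under its centre
Not all that is in view belongs to the job. What is shaped like the part that bears case_1_handle but black or red is not meant.

How it is judged:
By the outcome, as a careful person would: the job done as asked, in the order asked, and still so for the second after the job is handed in, while the arm keeps its last pose, push and grip.
It also fails if it takes over 64 s, if anything falls off the work surface, if the arm or the gripper's body presses on something with over 40 N, if the wrist force passes 120 N, or if a joint passes its speed limit or range.

ROBOT

A 6-joint arm with a two-finger parallel gripper is mounted at the origin on the work surface. World frame = base frame: x ahead of the robot, y to its left, z up, the work surface at z = 0. Lengths are in mm, angles in rad, forces in N, time in s.
With the tool pointing down it reaches from about 350 to 875 mm from the base axis. Payload 4.2 kg.
Tool frame: the origin (TCP) lies at the very end of the fingers, on their centre line; the grasp point (between the pads) lies 19 mm behind it; z points along the fingers, y is the line along which they close (so a half turn about z gives the same grasp; the last joint's range is limited). The gripper opens to 85 mm and grips with 20 to 120 N. Pads are 22 mm wide; open, the fingers measure 114 mm over their backs; the gripper's body (76 mm by 85 mm) begins 54 mm behind the grasp point. The pads swing forward as they close: fully open they stand 13 mm farther back than shut.
Start: joints at [1.53, 0.385, 0.008, 0, -1.194, -0.259], TCP at [184.548, 597.111, 231.312] pointing down, gripper open.
Joint ranges: [-3.14, 3.14], [-1.21, 2.06], [-1.07, 1.41], [-3.16, 2.05], [-2.99, -0.16], [-3.1, 3.1]. Speed limits (rad/s): [2.79, 2.79, 3.14, 3.14, 3.14, 3.14].

INTERFACE

Orientations are given as a unit quaternion [x, y, z, w].
In Python, from bench import arm gives the robot as it stands.
- The arm moves only by the tool servo_tool, never from a script. Its argument "rows" is a list that holds one entry, the list of rows, each a list of 7 numbers: the finger opening in mm, from 0 to 85.4, then the shift along the tool's x, y, z in mm, then the turn, a rotation vector about the tool's x, y, z in rad. A call has 1 to 10 rows; each row is the pose to reach, as a shift and turn from the pose commanded when the call began, along the tool's axes at that moment; what a row does not reach only later rows make up. A row lasts 1/8 s, in which the tool goes at most 62.5 mm and 10.7 degrees, less where a joint would pass 70% of its speed; a pose out of reach is approached as far as the arm can. A call with a gripper value outside its range is refused whole. The fingers move at their own pace and stop on an object; the grip force is fixed at half the most. Time passes only in rows, so rows that repeat a pose let the fingers close. It gives the time, the measured TCP pose, the force, the opening and the grip force at its end, in the units of the state.
- arm.read_state(): the state, without advancing time (a new reading comes with each control period).
- arm.get_image(name): name is "side" or "top"; returns the picture (400x640x3 uint8, red, green, blue); there is no depth.
- arm.camera_params(name): a dict with "intrinsics" (3x3 intrinsics, pixels), "D" ([k1, k2, p1, p2, k3] as OpenCV has them; the pictures are not rectified), "R" (3x3) and "t" (3): a world point X has camera coordinates R X + t. Camera axes: x right, y down, z forward; pixel columns grow to the right and rows downward; lengths in mm; the calibration is good to about 2 mm. A picture is of the moment at which its call begins. camera_params takes no time and is no camera call.
- arm.job_done(): hands the job in; it is judged then, once.
The state is a dict: "clock": time; "joints": joint angles; "joint_vel": joint speeds; "joint_efforts": joint torques, N m; "position": TCP position; "ee_rot": TCP orientation; "contact_force": force on the tool from outside, world axes, zero at the start; "wrist_torque": the same for the moment, N m; "gripper_width": finger opening in mm; "grasp_force": force on a finger pad.
Only numpy, scipy, OpenCV 4.12 (cv2) and the standard library are available. Lean on these libraries where they do the work, as an engineer would, in place of code of your own. Each camera call takes 0.05 s, during which the arm holds its last target. There are 200 camera calls.

## Working session

There is one attempt and no reset: what is moved stays moved. The work goes in short steps, Python scripts to look and compute and a tool call to move; the robot and the scene stay as the last step left them, time stands still between calls to the robot, and variables do not carry over. Pictures are saved under pics/ and viewed, at most 10 in all, crops included, and the job is handed in when it is done.

Besides the shell and the picture viewer there is one more tool, called after "Emit:" by a JSON object that holds its "fn" and its "kwargs". servo_tool: Moves the arm, as the interface text tells. Its arguments: {"type":"object","properties":{"rows":{"type":"array"}},"required":["rows"]}

```bash
mkdir -p pics; python3 - <<'E'
from bench import arm
import cv2
for n in("side","top"):
    cv2.imwrite(f"pics/{n}0.png",arm.get_image(n)[:,:,::-1])
    p=arm.camera_params(n);print(n,p)
s=arm.read_state();print(s)
E
```

```text
side {'intrinsics': array([[507.89000922,   0.        , 326.06557206],
       [  0.        , 507.89000922, 202.00088232],
       [  0.        ,   0.        ,   1.        ]]), 'D': array([-0.14065686,  0.        ,  0.        ,  0.        ,  0.        ]), 'R': array([[ 0.71084492, -0.7033064 ,  0.00772071],
       [-0.53809295, -0.55086405, -0.63796926],
       [ 0.45294092,  0.44934275, -0.77002313]]), 't': array([-394.04324695,  337.02844243, 1390.5100757 ])}
top {'intrinsics': array([[447.64308462,   0.        , 317.53409672],
       [  0.        , 447.64308462, 200.96721377],
       [  0.        ,   0.        ,   1.        ]]), 'D': array([-0.05493639,  0.        ,  0.        ,  0.        ,  0.        ]), 'R': array([[-0.00399854, -0.99956578,  0.0291937 ],
       [-0.98416538, -0.00123985, -0.1772483 ],
       [ 0.17720753, -0.02944016, -0.98373308]]), 't': array([ -29.3692263 ,  526.56917696, 1173.88223071])}
{'clock': 0.1, 'joints': array([ 1.52960755e+00,  3.85475280e-01,  6.77696426e-03, -4.58824432e-04,
       -1.19399407e+00, -2.58567881e-01]), 'joint_vel': array([-0.00037046, -0.00128654,  0.00382009,  0.00071917, -0.00049112,
        0.00057542]), 'joint_efforts': array([-1.80571119e-04, -3.93318093e+01,  1.88931102e+01,  4.19786274e+00,
       -2.54863749e-03,  2.01640539e-06]), 'position': array([184.39720033, 596.63775918, 230.33574219]), 'ee_rot': array([ 9.88776148e-01, -1.49401422e-01, -1.09141329e-04,  9.65567687e-04]), 'contact_force': array([-0.40821935, -0.29239533,  0.15369489]), 'wrist_torque': array([ 0.03646319,  0.02107767, -0.01686333]), 'grasp_force': 0.0, 'gripper_width': 85.54146356402416}
```

View pics/top0.png

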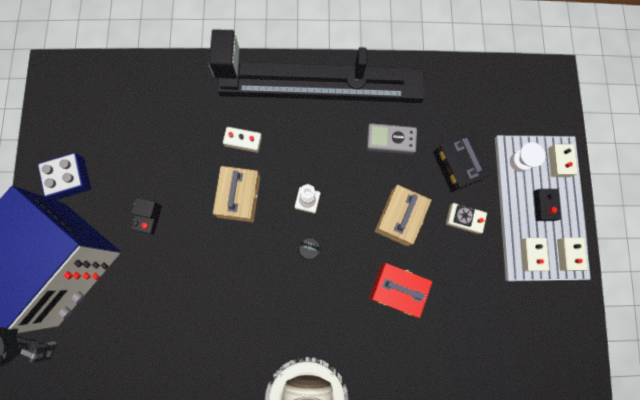

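View pics/side0.png

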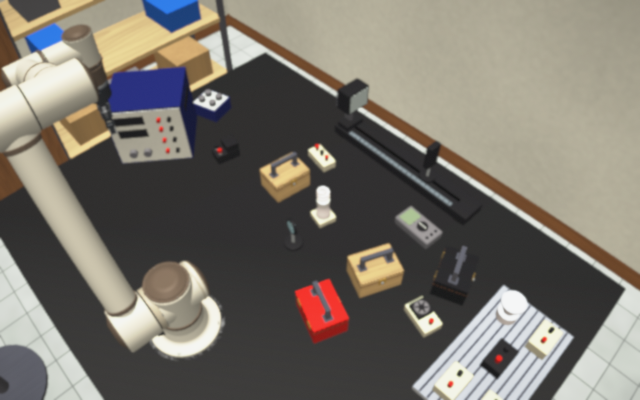

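The top view shows wooden case A at about (236,192) with its handle running (237,171)–(233,208). Case B is at (404,212) with its handle running (412,192)–(398,230). In the side view they are at (285,172) and (375,268). I'll zoom in on both.

```bash
python3 - <<'E'
import cv2,numpy as np
t=cv2.imread("pics/top0.png");s=cv2.imread("pics/side0.png")
f=lambda im,x,y,w,h:cv2.resize(im[y:y+h,x:x+w],(400,300),interpolation=cv2.INTER_CUBIC)
o=np.vstack([np.hstack([f(t,196,162,80,60),f(t,364,182,80,60)]),np.hstack([f(s,245,142,80,60),f(s,335,238,80,60)])])
cv2.imwrite("pics/c0.png",o)
E
```

```text
(no output)
```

View pics/c0.png

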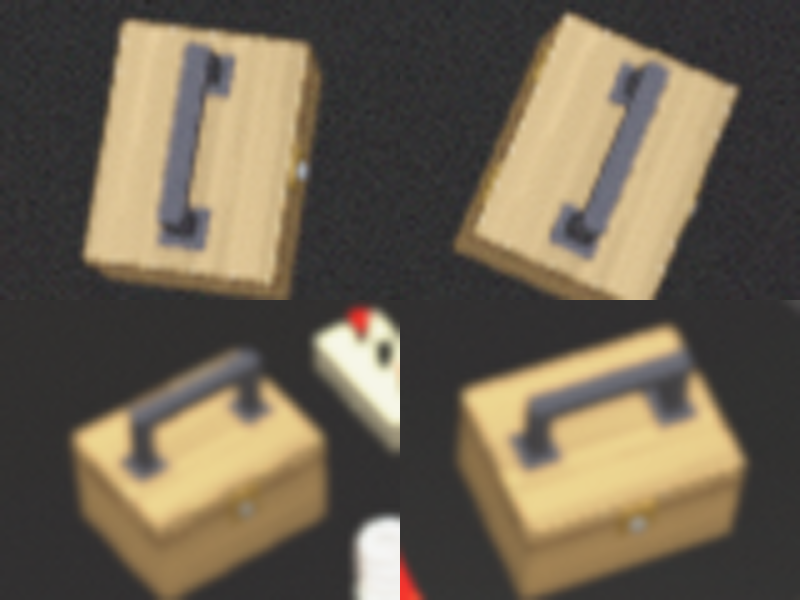

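```bash
cat >h.py <<'E'
from bench import arm
import cv2,numpy as np
def back(name,px,z):
    p=arm.camera_params(name);R,t=np.array(p["R"]),np.array(p["t"])
    u=cv2.undistortPoints(np.array(px,float).reshape(-1,1,2),p["intrinsics"],p["D"]).reshape(-1,2)
    d=np.c_[u,np.ones(len(u))]@R; c=-R.T@t
    return (c+d*((z-c[2])/d[:,2])[:,None])[:,:2]
E
python3 - <<'E'
from h import *
for n,o,bar,lid in(("A",(196,162),[(197,45),(173,220)],[(124,20),(308,43),(276,285),(85,262)]),("B",(364,182),[(252,65),(197,230)],[(168,14),(338,88),(255,303),(70,248)])):
    f=lambda l:np.array(l)/5+o-.4
    b=back("top",f(bar),123);L=back("top",f(lid),75)
    d=b[0]-b[1];e=L[0]-L[3]+L[1]-L[2]
    print(n,b.mean(0),np.hypot(*d),np.degrees(np.arctan2(d[1],d[0])),"lid",L.mean(0),np.degrees(np.arctan2(e[1],e[0])),np.linalg.norm(np.diff(L,axis=0),axis=1))
so=lambda l,o:np.array(l)/5+o-.4
for o,bar in(((245,142),[(140,405-300),(250,355-300)]),((335,238),[(540-400,402-300),(683-400,358-300)])):
    b=back("side",so(bar,o),119);d=b[1]-b[0];print("side",b.mean(0),np.hypot(*d),np.degrees(np.arctan2(d[1],d[0])))
from scipy.spatial.transform import Rotation as Ro
s=arm.read_state();print(Ro.from_quat(s["ee_rot"]).as_matrix().round(3))
E
```

```text
A [546.46688687 189.61965435] 92.07882689237918 -5.934687124467227 lid [545.97765003 190.0974737 ] -6.546814961498897 [100.13660132 132.2222307  101.83467934]
B [ 487.08749786 -261.56282519] 91.54191432367561 -20.448572559020505 lid [ 486.39406211 -263.73345846] -23.797501487416493 [ 99.7854888  126.21952299 102.1826479 ]
side [552.93264197 194.44620562] 82.43519674399874 -11.080255191578441
side [ 490.21212611 -264.07730936] 86.44948643461315 -24.802666440647183
[[ 0.955 -0.295 -0.001]
 [-0.295 -0.955 -0.002]
 [ 0.     0.002 -1.   ]]
```

Emit:
{"fn": "servo_tool", "kwargs": {"rows": [[[85,37,120,0,0,0,0],[85,74,239,0,0,0,0],[85,74,239,0,0,0,0],[85,74,239,0,0,0,0],[85,270,261,0,0,0,-0.09],[85,270,261,0,0,0,-0.09],[85,270,261,0,0,0,-0.09],[85,270,261,0,0,0,-0.09],[85,270,261,0,0,0,-0.09],[85,270,261,0,0,0,-0.09]]]}}

```text
clock: 1.35
position: [364.5, 268.4, 231.2]
ee_rot: [0.995, -0.104, -0.0, 0.0]
contact_force: [-0.9, -0.7, -0.1]
gripper_width: 84.6
grasp_force: 0.0
```

Emit:
{"fn": "servo_tool", "kwargs": {"rows": [[[85,60,10,0,0,0,-0.05],[85,120,20,0,0,0,-0.09],[85,170,25,0,0,0,-0.097],[85,190,36,30,0,0,-0.097],[85,190,38,50,0,0,-0.097],[85,190,38,50,0,0,-0.097],[85,190,38,50,0,0,-0.097],[85,190,38,50,0,0,-0.097]]]}}

```text
clock: 2.35
position: [543.5, 192.4, 182.8]
ee_rot: [0.998, -0.056, 0.001, -0.001]
contact_force: [0.6, 0.1, -0.2]
gripper_width: 84.8
grasp_force: 0.0
```

```bash
cat >st.py <<'E'
from h import *
from scipy.spatial.transform import Rotation as Ro
s=arm.read_state();M=Ro.from_quat(s["ee_rot"]).as_matrix()
print(s["clock"],s["position"].round(1),"ang",np.degrees(np.arctan2(M[1,0],M[0,0])).round(2),"F",s["contact_force"].round(2),"T",s["wrist_torque"].round(2),s["gripper_width"],s["grasp_force"]);print(M.round(3))
E
cat >pic.py <<'E'
import sys
from h import *
n=sys.argv[1]; o=[]
f=lambda im,u,v:cv2.resize(im[v-60:v+60,u-53:u+53],(400,450),interpolation=cv2.INTER_CUBIC)
a=list(map(int,sys.argv[2:6]))
cv2.imwrite(n,np.hstack([f(arm.get_image("top"),a[0],a[1]),f(arm.get_image("side"),a[2],a[3])])[:,:,::-1])
E
python3 st.py; python3 pic.py pics/a1.png 236 185 285 165
```

```text
2.35 [543.5 192.4 182.8] ang -6.37 F [ 0.6   0.1  -0.17] T [-0.03 -0.   -0.01] 84.77846953236563 0.0
[[ 0.994 -0.111  0.002]
 [-0.111 -0.994  0.001]
 [ 0.002 -0.002 -1.   ]]
```

View pics/a1.png

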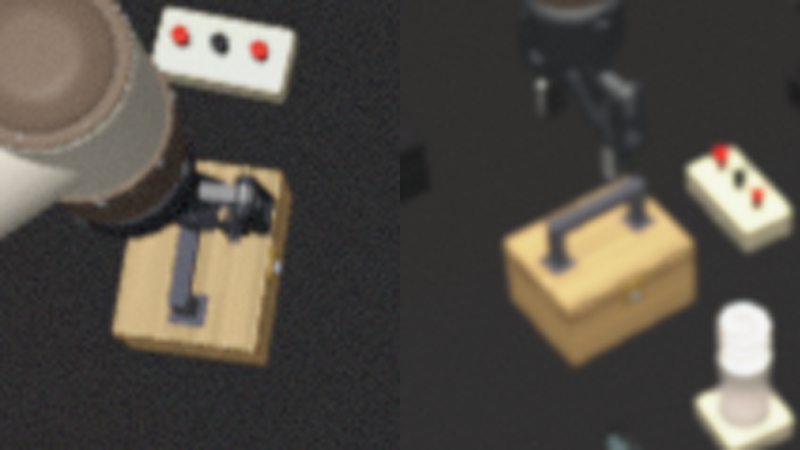

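The gripper straddles case A's handle and lines up with it (top crop, about (200,190)). Next I descend and close.

Emit:
{"fn": "servo_tool", "kwargs": {"rows": [[[85,3,2,25,0,0,0],[85,3,2,50,0,0,0],[85,3,2,70,0,0,0],[85,3,2,82,0,0,0],[85,3,2,86,0,0,0],[85,3,2,86,0,0,0],[60,3,2,86,0,0,0],[45,3,2,86,0,0,0],[30,3,2,86,0,0,0],[25,3,2,86,0,0,0]]]}}

```text
clock: 3.7
position: [546.1, 189.0, 95.4]
ee_rot: [0.998, -0.056, 0.0, -0.0]
contact_force: [-0.4, 0.7, 0.2]
gripper_width: 24.6
grasp_force: 0.0
```

```bash
python3 st.py; python3 pic.py pics/a2.png 236 185 285 165
```

```text
3.7 [546.1 189.   95.4] ang -6.46 F [-0.39  0.7   0.21] T [ 0.01 -0.01 -0.05] 24.577120502674624 0.0
[[ 0.994 -0.113  0.   ]
 [-0.113 -0.994  0.   ]
 [ 0.    -0.    -1.   ]]
```

View pics/a2.png

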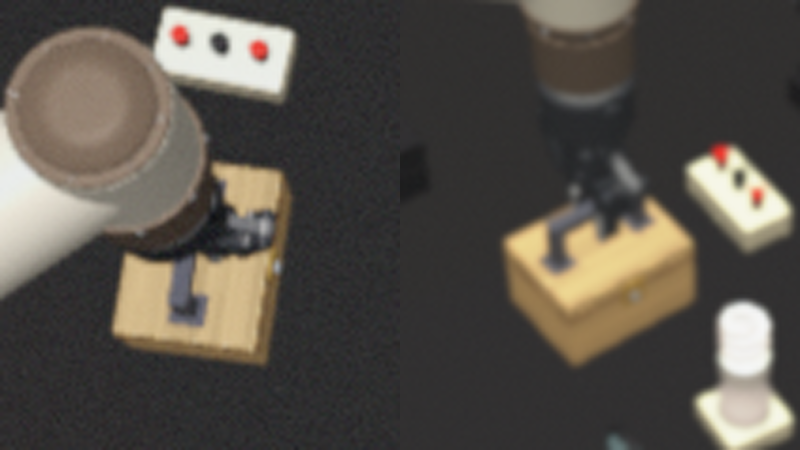

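The fingers are either side of the bar, near its middle (side crop, about (607,205)). Now I close and lift slowly.

Emit:
{"fn": "servo_tool", "kwargs": {"rows": [[[18,0,0,0,0,0,0],[12,0,0,0,0,0,0],[5,0,0,0,0,0,0],[0,0,0,0,0,0,0],[0,0,0,0,0,0,0],[0,0,0,0,0,0,0]]]}}

```text
clock: 4.55
position: [546.4, 189.2, 95.4]
ee_rot: [0.998, -0.056, 0.0, -0.0]
contact_force: [1.4, 3.5, 0.0]
gripper_width: 13.2
grasp_force: 58.8
```

```bash
python3 st.py
```

```text
4.55 [546.4 189.2  95.4] ang -6.46 F [1.35 3.47 0.03] T [ 0.89 -0.2  -0.04] 13.15478698411454 58.78664195537567
[[ 0.994 -0.112  0.001]
 [-0.112 -0.994  0.001]
 [ 0.001 -0.001 -1.   ]]
```

Emit:
{"fn": "servo_tool", "kwargs": {"rows": [[[0,0,0,-2,0,0,0],[0,0,0,-6,0,0,0],[0,0,0,-12,0,0,0],[0,0,0,-20,0,0,0],[0,0,0,-28,0,0,0],[0,0,0,-34,0,0,0],[0,0,0,-38,0,0,0],[0,0,0,-40,0,0,0],[0,0,0,-40,0,0,0],[0,0,0,-40,0,0,0]]]}}

```text
clock: 5.8
position: [545.9, 188.9, 135.0]
ee_rot: [0.998, -0.056, -0.0, 0.0]
contact_force: [-0.7, -0.7, -7.8]
gripper_width: 12.9
grasp_force: 58.4
```

Emit:
{"fn": "servo_tool", "kwargs": {"rows": [[[0,0,0,0,0,0,0],[0,0,0,0,0,0,0],[0,0,0,0,0,0,0],[0,0,0,0,0,0,0]]]}}

```text
clock: 6.3
position: [546.1, 188.9, 135.3]
ee_rot: [0.998, -0.056, 0.0, 0.0]
contact_force: [-0.1, -0.3, -7.7]
gripper_width: 13.1
grasp_force: 58.4
```

```bash
python3 st.py; python3 pic.py pics/a3.png 236 185 285 165
```

```text
6.3 [546.1 188.9 135.3] ang -6.46 F [-0.08 -0.25 -7.66] T [-0.03  0.    0.  ] 13.093382099150624 58.44543278217316
[[ 0.994 -0.113  0.   ]
 [-0.113 -0.994 -0.   ]
 [ 0.     0.    -1.   ]]
```

View pics/a3.png

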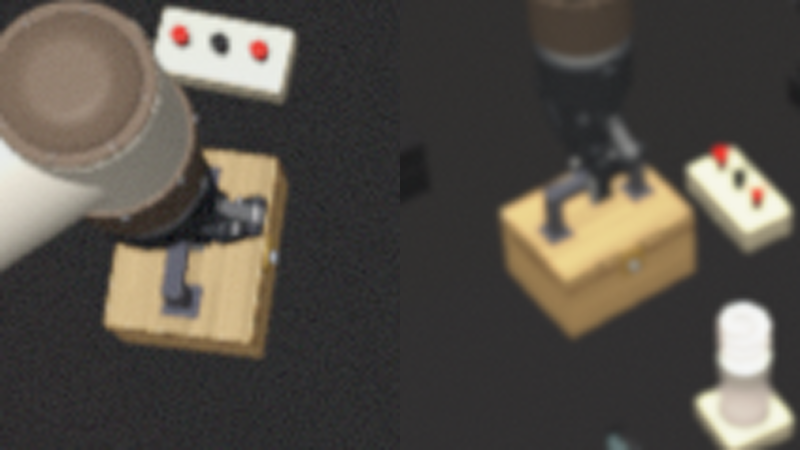

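Case A is clear of the bench and level, and weighs about 7.7 N. I'll lower it gently to where it stood, then weigh B.

Emit:
{"fn": "servo_tool", "kwargs": {"rows": [[[0,0,0,4,0,0,0],[0,0,0,12,0,0,0],[0,0,0,21,0,0,0],[0,0,0,29,0,0,0],[0,0,0,34,0,0,0],[0,0,0,37,0,0,0],[0,0,0,38.5,0,0,0],[0,0,0,39.5,0,0,0],[0,0,0,40,0,0,0],[0,0,0,40,0,0,0]]]}}

```text
clock: 7.65
position: [546.2, 189.0, 95.5]
ee_rot: [0.998, -0.056, 0.0, -0.0]
contact_force: [-0.9, 0.9, -7.7]
gripper_width: 13.0
grasp_force: 58.5
```

Emit:
{"fn": "servo_tool", "kwargs": {"rows": [[[0,0,0,0.3,0,0,0],[0,0,0,0.3,0,0,0]]]}}

```text
clock: 7.9
position: [546.2, 189.2, 95.4]
ee_rot: [0.998, -0.056, 0.0, -0.0]
contact_force: [-1.1, 1.4, -5.1]
gripper_width: 13.1
grasp_force: 58.8
```

Emit:
{"fn": "servo_tool", "kwargs": {"rows": [[[0,0,0,0.6,0,0,0],[0,0,0,0.6,0,0,0]]]}}

```text
clock: 8.15
position: [546.3, 189.4, 95.3]
ee_rot: [0.998, -0.056, 0.0, -0.0]
contact_force: [-4.0, 2.2, 1.3]
gripper_width: 13.2
grasp_force: 59.5
```

Emit:
{"fn": "servo_tool", "kwargs": {"rows": [[[16,0,0,0,0,0,0],[25,0,0,0,0,0,0],[50,0,0,0,0,0,0],[70,0,0,0,0,0,0],[70,0,0,0,0,0,0],[70,0,0,-20,0,0,0],[70,0,0,-60,0,0,0],[70,0,0,-110,0,0,0],[70,0,0,-135,0,0,0],[70,0,0,-135,0,0,0]]]}}

```text
clock: 9.4
position: [547.1, 189.5, 231.9]
ee_rot: [0.998, -0.056, 0.002, -0.002]
contact_force: [-0.3, -0.2, -0.4]
gripper_width: 70.3
grasp_force: 0.0
```

```bash
python3 st.py; python3 - <<'E'
from h import *
from scipy.spatial.transform import Rotation as Ro
s=arm.read_state();M=Ro.from_quat(s["ee_rot"]).as_matrix()
print(M.T@(np.array([487,-263,s["position"][2]])-s["position"]))
E
```

```text
9.4 [547.1 189.5 231.9] ang -6.45 F [-0.3  -0.19 -0.41] T [0.05 0.04 0.02] 70.3007100828031 0.0
[[ 0.994 -0.112  0.005]
 [-0.112 -0.994  0.003]
 [ 0.004 -0.003 -1.   ]]
[ -8.86351786 456.41151753  -1.5992208 ]
```

Emit:
{"fn": "servo_tool", "kwargs": {"rows": [[[85,-1,40,0,0,0,0.03],[85,-2,100,0,0,0,0.07],[85,-3,160,0,0,0,0.1],[85,-4,220,0,0,0,0.14],[85,-5,280,0,0,0,0.18],[85,-6,340,0,0,0,0.22],[85,-8,395,0,0,0,0.26],[85,-9,435,0,0,0,0.288],[85,-9,456,0,0,0,0.288],[85,-9,456,0,0,0,0.288]]]}}

```text
clock: 10.65
position: [484.8, -264.1, 227.6]
ee_rot: [0.98, -0.2, -0.002, -0.0]
contact_force: [-0.4, 0.9, -0.6]
gripper_width: 85.0
grasp_force: 0.0
```

Emit:
{"fn": "servo_tool", "kwargs": {"rows": [[[85,0,0,20,0,0,0],[85,0,0,45,0,0,0],[85,0,0,60,0,0,0],[85,0,0,60,0,0,0]]]}}

```text
clock: 11.15
position: [485.2, -262.4, 168.0]
ee_rot: [0.98, -0.199, -0.002, -0.0]
contact_force: [0.2, 1.0, -0.2]
gripper_width: 84.6
grasp_force: 0.0
```

```bash
python3 st.py; python3 pic.py pics/b1.png 404 205 375 260
```

```text
11.15 [ 485.2 -262.4  168. ] ang -22.92 F [ 0.24  0.99 -0.16] T [-0.01 -0.01  0.02] 84.64936337838057 0.0
[[ 0.921 -0.389 -0.003]
 [-0.389 -0.921  0.001]
 [-0.003  0.001 -1.   ]]
```

View pics/b1.png

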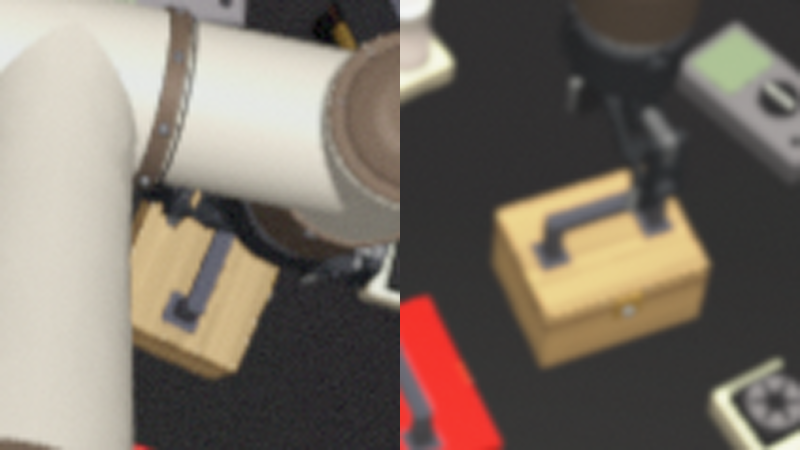

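The gripper straddles B's handle and is aligned with it (top crop handle about (210,275), side crop (595,215)). The fan block lies below finger height, so I descend and grip.

Emit:
{"fn": "servo_tool", "kwargs": {"rows": [[[85,2,0,25,0,0,0],[85,2,0,50,0,0,0],[85,2,0,66,0,0,0],[85,2,0,71.5,0,0,0],[60,2,0,71.5,0,0,0],[40,2,0,71.5,0,0,0],[25,2,0,71.5,0,0,0],[17,2,0,71.5,0,0,0],[10,2,0,71.5,0,0,0],[5,2,0,71.5,0,0,0]]]}}

```text
clock: 12.5
position: [487.8, -263.9, 98.2]
ee_rot: [0.98, -0.199, 0.0, 0.0]
contact_force: [0.1, 0.6, 1.6]
gripper_width: 12.6
grasp_force: 60.3
```

Emit:
{"fn": "servo_tool", "kwargs": {"rows": [[[0,0,0,0,0,0,0],[0,0,0,0,0,0,0],[0,0,0,0,0,0,0]]]}}

```text
clock: 12.88
position: [487.9, -263.9, 98.2]
ee_rot: [0.98, -0.199, 0.0, 0.0]
contact_force: [-0.4, 2.4, 4.7]
gripper_width: 12.8
grasp_force: 60.5
```

Emit:
{"fn": "servo_tool", "kwargs": {"rows": [[[0,0,0,-2,0,0,0],[0,0,0,-6,0,0,0],[0,0,0,-12,0,0,0],[0,0,0,-20,0,0,0],[0,0,0,-28,0,0,0],[0,0,0,-34,0,0,0],[0,0,0,-38,0,0,0],[0,0,0,-40,0,0,0],[0,0,0,-40,0,0,0],[0,0,0,-40,0,0,0]]]}}

```text
clock: 14.12
position: [487.5, -263.9, 137.6]
ee_rot: [0.98, -0.199, -0.0, -0.0]
contact_force: [0.7, -0.3, -3.4]
gripper_width: 12.6
grasp_force: 59.7
```

Emit:
{"fn": "servo_tool", "kwargs": {"rows": [[[0,0,0,0,0,0,0],[0,0,0,0,0,0,0],[0,0,0,0,0,0,0],[0,0,0,0,0,0,0]]]}}

```text
clock: 14.62
position: [487.7, -263.9, 137.9]
ee_rot: [0.98, -0.199, 0.0, 0.0]
contact_force: [-1.2, -0.5, -2.9]
gripper_width: 13.1
grasp_force: 59.7
```

```bash
python3 st.py; python3 pic.py pics/b2.png 404 205 375 260
```

```text
14.625 [ 487.7 -263.9  137.9] ang -22.96 F [-1.17 -0.47 -2.88] T [-0.02  0.03 -0.01] 13.138212298903504 59.6541702747345
[[ 0.921 -0.39  -0.   ]
 [-0.39  -0.921 -0.   ]
 [ 0.     0.    -1.   ]]
```

View pics/b2.png

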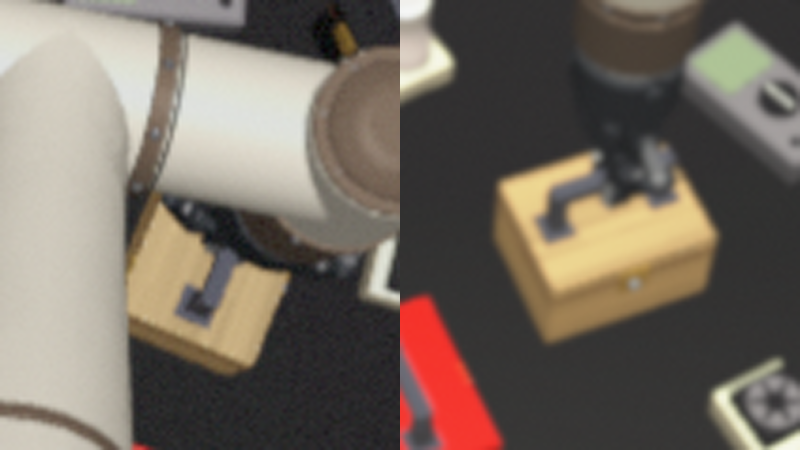

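B is lifted clear and level and weighs about 3 N, against 7.7 N for A. B is the lighter one, so I set it back gently.

Emit:
{"fn": "servo_tool", "kwargs": {"rows": [[[0,0,0,4,0,0,0],[0,0,0,12,0,0,0],[0,0,0,21,0,0,0],[0,0,0,29,0,0,0],[0,0,0,34,0,0,0],[0,0,0,37,0,0,0],[0,0,0,38.5,0,0,0],[0,0,0,39.5,0,0,0],[0,0,0,40,0,0,0],[0,0,0,40,0,0,0]]]}}

```text
clock: 15.98
position: [487.8, -263.9, 98.3]
ee_rot: [0.98, -0.199, 0.0, 0.0]
contact_force: [-0.7, 0.7, -0.5]
gripper_width: 12.5
grasp_force: 60.0
```

Emit:
{"fn": "servo_tool", "kwargs": {"rows": [[[0,0,0,0.3,0,0,0],[0,0,0,0.3,0,0,0]]]}}

```text
clock: 16.23
position: [487.9, -263.8, 98.2]
ee_rot: [0.98, -0.199, 0.0, 0.0]
contact_force: [-0.8, 1.9, 4.3]
gripper_width: 13.0
grasp_force: 60.5
```

Emit:
{"fn": "servo_tool", "kwargs": {"rows": [[[16,0,0,0,0,0,0],[25,0,0,0,0,0,0],[50,0,0,0,0,0,0],[70,0,0,0,0,0,0],[70,0,0,0,0,0,0],[70,0,0,-20,0,0,0],[70,0,0,-60,0,0,0],[70,0,0,-110,0,0,0],[70,0,0,-135,0,0,0],[70,0,0,-135,0,0,0]]]}}

```text
clock: 17.48
position: [488.8, -264.2, 235.0]
ee_rot: [0.98, -0.199, 0.003, 0.0]
contact_force: [0.0, 0.8, -0.6]
gripper_width: 70.4
grasp_force: 0.0
```

```bash
python3 st.py; python3 - <<'E'
from h import *
from scipy.spatial.transform import Rotation as Ro
s=arm.read_state();M=Ro.from_quat(s["ee_rot"]).as_matrix()
print(M.T@(np.array([546.5,189.5,s["position"][2]])-s["position"]))
E
```

```text
17.475 [ 488.8 -264.2  235. ] ang -22.95 F [ 0.03  0.84 -0.63] T [0.03 0.03 0.04] 70.41338673532124 0.0
[[ 0.921 -0.39   0.005]
 [-0.39  -0.921 -0.001]
 [ 0.005 -0.001 -1.   ]]
[-1.23779349e+02 -4.40328323e+02 -3.43241513e-01]
```

Emit:
{"fn": "servo_tool", "kwargs": {"rows": [[[85,-11,-40,0,0,0,-0.03],[85,-26,-95,0,0,0,-0.06],[85,-42,-151,0,0,0,-0.1],[85,-58,-208,0,0,0,-0.14],[85,-74,-265,0,0,0,-0.18],[85,-90,-322,0,0,0,-0.22],[85,-105,-376,0,0,0,-0.26],[85,-117,-420,0,0,0,-0.288],[85,-123,-440.5,0,0,0,-0.288],[85,-123,-440.5,0,0,0,-0.288]]]}}

```text
clock: 18.73
position: [545.8, 190.3, 231.1]
ee_rot: [0.998, -0.056, -0.001, 0.001]
contact_force: [0.4, -0.4, -0.4]
gripper_width: 84.6
grasp_force: 0.0
```

Emit:
{"fn": "servo_tool", "kwargs": {"rows": [[[85,0,0,20,0,0,0],[85,0,0,45,0,0,0],[85,0,0,60,0,0,0],[85,0,0,60,0,0,0],[85,0,0,60,0,0,0]]]}}

```text
clock: 19.35
position: [546.9, 189.5, 173.5]
ee_rot: [0.998, -0.057, 0.001, -0.0]
contact_force: [-0.4, -0.5, 0.2]
gripper_width: 85.0
grasp_force: 0.0
```

```bash
python3 st.py
```

```text
19.35 [546.9 189.5 173.5] ang -6.48 F [-0.4  -0.51  0.24] T [0.   0.   0.03] 85.0010892752618 0.0
[[ 0.994 -0.113  0.001]
 [-0.113 -0.994  0.   ]
 [ 0.001 -0.001 -1.   ]]
```

Emit:
{"fn": "servo_tool", "kwargs": {"rows": [[[85,0,0,25,0,0,0],[85,0,0,52,0,0,0],[85,0,0,71,0,0,0],[85,0,0,77,0,0,0],[60,0,0,77,0,0,0],[40,0,0,77,0,0,0],[25,0,0,77,0,0,0],[17,0,0,77,0,0,0],[10,0,0,77,0,0,0],[5,0,0,77,0,0,0]]]}}

```text
clock: 20.6
position: [546.4, 189.6, 96.2]
ee_rot: [0.998, -0.056, 0.0, -0.0]
contact_force: [-0.4, -0.6, 4.2]
gripper_width: 13.2
grasp_force: 59.7
```

Emit:
{"fn": "servo_tool", "kwargs": {"rows": [[[0,0,0,0,0,0,0],[0,0,0,0,0,0,0],[0,0,0,0,0,0,0]]]}}

```text
clock: 20.98
position: [546.4, 189.6, 96.1]
ee_rot: [0.998, -0.056, 0.0, 0.0]
contact_force: [-2.2, -0.9, 4.6]
gripper_width: 12.9
grasp_force: 60.0
```

Emit:
{"fn": "servo_tool", "kwargs": {"rows": [[[0,0,0,-2,0,0,0],[0,0,0,-6,0,0,0],[0,0,0,-13,0,0,0],[0,0,0,-22,0,0,0],[0,0,0,-32,0,0,0],[0,0,0,-42,0,0,0],[0,0,0,-52,0,0,0],[0,0,0,-62,0,0,0],[0,0,0,-72,0,0,0],[0,0,0,-81,0,0,0]]]}}

```text
clock: 22.22
position: [546.3, 189.7, 177.3]
ee_rot: [0.998, -0.056, 0.0, -0.0]
contact_force: [-0.5, 0.7, -8.2]
gripper_width: 13.1
grasp_force: 58.5
```

Emit:
{"fn": "servo_tool", "kwargs": {"rows": [[[0,0,0,-8,0,0,0],[0,0,0,-14,0,0,0],[0,0,0,-18,0,0,0],[0,0,0,-19.5,0,0,0],[0,0,0,-20,0,0,0],[0,0,0,-20,0,0,0],[0,0,0,-20,0,0,0],[0,0,0,-20,0,0,0],[0,0,0,-20,0,0,0],[0,0,0,-20,0,0,0]]]}}

```text
clock: 23.48
position: [546.3, 189.7, 196.6]
ee_rot: [0.998, -0.056, 0.0, -0.0]
contact_force: [-0.2, -0.3, -8.7]
gripper_width: 12.7
grasp_force: 58.6
```

```bash
python3 st.py; python3 - <<'E'
from h import *
cv2.imwrite("pics/f.png",arm.get_image("side")[100:340,180:500,::-1].repeat(2,0).repeat(2,1))
E
```

```text
23.475 [546.3 189.7 196.6] ang -6.46 F [-0.18 -0.3  -8.73] T [-0.02  0.01  0.01] 12.696051108319633 58.5769522190094
[[ 0.994 -0.113  0.   ]
 [-0.113 -0.994  0.   ]
 [ 0.    -0.    -1.   ]]
```

View pics/f.png

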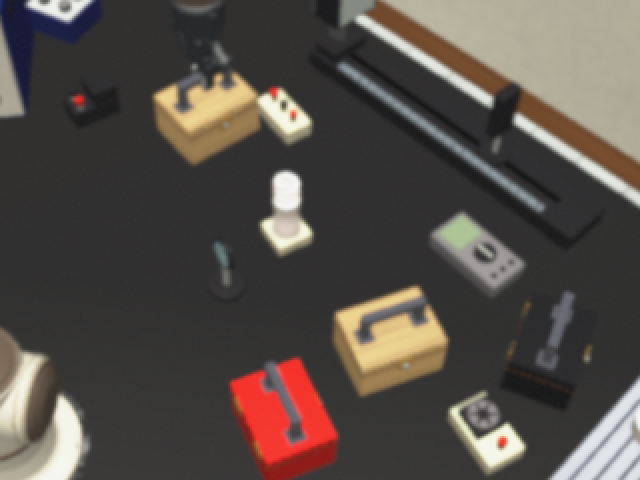

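The heavy case (crop about (205,115)) is held level, 100 mm up. The light case stands back in place at (390,335), and the bystanders have not moved.

```bash
python3 -c "from bench import arm;print(arm.job_done())"
```

```text
the job is handed in; nothing more can be done
None
```

The heavier case (left, about 8 N against 3 N for the other) is held level and still by its handle about 10 cm above the bench; the lighter one is back where it stood, and the job is handed in.

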